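# Close the grinding jar and hold it down on the press-to-run sample mill

## Task

The square jar on the bench is loaded with rock chips: put its square lid on it, then carry the closed jar upright to the white sample mill, turn it until the grooves under its foot line up with the mill's four keys and slide it fully home. The mill runs only while the jar is held down, so press it down against its spring as far as it will go and keep pressing: finish still holding the jar pressed down with the lid on and the chips inside, and leave the specimens and the other things on the bench where they are.

Things in the scene. Friction and masses are not known exactly. Their poses are not given: they have to be found in the camera images.
- jar_center (a point): grinding jar: open square steel jar on a black foot, 58 x 58 mm outside, 72 mm high, flat steel sides from 22 mm up with round corners, about 0.2 kg; the mouth is 50 x 50 mm, 48 mm deep. This point is the jar's centre, 36 mm above its underside and 36 mm below its rim; z up, x and y square to its sides. With the lid on, jar and lid are 93 mm high.
- jar_foot (a point): centre of the jar's underside, axes as jar_center. The foot is 56 x 56 mm, the lowest 18.5 mm of the jar. Two crossing grooves, 10.5 mm wide and 18.5 mm deep, run under it along the jar's x and y through the centre, widened to about 22 mm in the middle; each shows as a notch, 7 mm high, half-way along a side; above that it ends 26 mm from the axis.
- lid_grip (a point): the jar's lid, white plastic, about 60 g: middle of the upright grip bar on its top, 36 mm long (along the lid's x), 14 mm thick (y), 16 mm high. The point is 8 mm above the lid plate's top and 8 mm below the bar's top, so fingertips can reach only 8 mm below it. It is 21 mm above the bench at the start and 49 mm above jar_center when the lid is on.
- lid_plate (a point): underside of the lid's square plate, 55 x 55 x 5 mm (smaller than the jar's outside), at its centre; axes as lid_grip. Below it a square plug, 46.5 x 46.5 mm and 8 mm deep, tapering to 40 mm in its lowest 4 mm, drops into the jar's mouth until the plate rests on the rim. Any of four ways round fits.
- mill: sample mill: white motor base, 140 x 152 mm at the bottom, 114 x 122 mm at its flat top, 95 mm high, speed knob and rocker switch on its front (-x), fixed to the bench. Origin under its centre; z up.
- seat (a point): jar seat on the mill, on its axis at the top of the dark run plate when unpressed (105 mm above the bench): the jar's underside rests here once meshed. Four steel keys stand along +x, -x, +y and -y, 12 to 24 mm from the axis, 8 mm wide, rising 11 mm above the point, the top 4 mm tapering to 4 mm wide. Any of four ways round fits; unmeshed, the jar stands 11 mm too high.
- run_plate (a joint): how far the sprung run plate (round, 62 mm across, around the keys) is pressed down, in m: 0 = up, 0.005 = on its stop. It takes 7 N to begin to move and 14 N to reach the stop; the closed jar's weight (2.5 to 4 N) does not press it.
- chip0: rock chip, about 18 x 16 x 13 mm, 12 g, lies in the jar; origin at its underside
- chip1: second rock chip in the jar, like chip0
- chip2: third rock chip in the jar, like chip0
- bone_tray: bystander: grey tray 170 x 130 x 45 mm with a long bone and fragments up to about 50 mm high, fixed; origin under its centre
- ammonite: bystander: ribbed spiral fossil lying flat, 85 mm across, about 22 mm high; origin under its centre
- vertebra: bystander: fossil vertebra, about 75 x 75 x 30 mm; origin under its body's centre
- brush: bystander: flat brush 160 mm long, lying across the bench (its own x along its length), about 20 mm high, its head 42 mm wide; origin under its middle
- consolidant: bystander: white bottle, 44 mm across, 110 mm high; origin under its centre
- vial: bystander: small round jar with its own cap, 40 mm across, 55 mm high; origin under its centre
- calliper: bystander: steel calliper 150 mm long lying flat, 8 mm high; origin near its middle
There are look-alikes about, which are no part of the job. What is shaped like the mill but green is not meant.

How it is judged (in metres and radians):
On the way, in this order (a step that is already met when the one before it is completed fails the run):
1. the lid sits flat on the jar (horizontal distance between lid_grip and jar_center below 0.005 m and z of lid_grip in the frame of jar_center between 0.0465 and 0.0515 m), for 0.2 s.
2. the closed jar has meshed with the keys and slid home on the run plate (horizontal distance between jar_center and seat below 0.004 m and z of jar_center in the frame of seat below 0.0385 m and z of lid_grip in the frame of jar_center below 0.0515 m), for 0.1 s.
At the end, for the whole second after the job is handed in: Still touching jar or lid, the robot holds the run plate down at least 3.5 of 5 mm for the last second; jar upright (0.08 rad), on the seat axis within 4 mm, underside 2.5 mm or more below the unpressed plate; lid flat in its mouth (within 2.5 mm in height, 5 mm sideways); chips inside (all of step 1 and value of joint run_plate above 0.0035 m and horizontal distance between jar_center and seat below 0.004 m and z of jar_center in the frame of seat between 0.028 and 0.0335 m and angle between jar_center's own z axis and vertical below 0.08 rad and (contact force between any of the arm, the fingers and jar above 1 N or contact force between any of the arm, the fingers and lid above 1 N) and distance between each of chip0, chip1, chip2 and jar_center below 0.045 m); the arm keeps its last pose, push and grip.
It fails at once if the jar is tipped by more than about 35 degrees (angle between jar_center's own z axis and vertical above 0.6 rad).
It fails at once if a specimen or other bystander is shifted by more than 30 mm (distance of any of ammonite, vertebra, brush, consolidant, vial, calliper from where it was at the start of the episode above 0.03 m).
It also fails if it takes over 54 s, if anything falls off the work surface, if the arm or the gripper's body presses on something with over 40 N, if the wrist force passes 120 N, or if a joint passes its speed limit or range.

## Robot

A 7-joint arm with a two-finger parallel gripper is mounted at the origin on the work surface. World frame = base frame: x ahead of the robot, y to its left, z up, the work surface at z = 0. Lengths are in mm, angles in rad, forces in N, time in s.
With the tool pointing down it reaches from about 375 to 925 mm from the base axis. Payload 3.1 kg.
Tool frame: the origin (TCP) lies midway between the tips of the shut fingers; the grasp point (between the pads) lies 19 mm behind it (robot.tcp_to_grasp is the distance from the TCP to the grasp point, in mm); z points along the fingers, y is the line along which they close (so a half turn about z gives the same grasp; the last joint's range is limited). The gripper opens to 85 mm and grips with 20 to 120 N. Pads are 22 mm wide; open, the fingers measure 114 mm over their backs; the gripper's body (76 mm by 85 mm) begins 54 mm behind the grasp point. The pads swing forward as they close: fully open they stand 13 mm farther back than shut.
Start: joints at [-1.281, 0.383, 0.044, 1.598, -0.018, 1.161, -0.05], TCP at [245.777, 601.744, 231.269] pointing down, gripper open.
Joint ranges: [-2.61, 2.61], [-0.41, 2.15], [-1.48, 1.57], [0, 2.5], [-1.57, 4.71], [0.05, 1.97], [-2.85, 2.85]. Speed limits (rad/s): [2.79, 2.79, 3.14, 3.14, 3.14, 3.14, 3.14].

## Interface

Orientations are given as a unit quaternion [w, x, y, z].
In Python, from station import robot gives the robot as it stands.
- The arm moves only by the tool arm_command, never from a script. Its argument "steps" is a list of rows, each a list of 2 entries, a list of its own where there are three numbers: the shift along the tool's x, y, z in mm, then the turn, a rotation vector about the tool's x, y, z in rad. In form: [[[dx, dy, dz], [wx, wy, wz]], ...]. A call has 1 to 20 rows; each row is the pose to reach, as a shift and turn from the pose commanded when the call began, along the tool's axes at that moment; what a row does not reach only later rows make up. A row lasts 1/10 s, in which the tool goes at most 50 mm and 8.59 degrees, less where a joint would pass 70% of its speed; a pose out of reach is approached as far as the arm can. A call with a gripper value outside its range is refused whole. "fingers" is the finger opening in mm, from 0 to 85.4, set as the call begins (left out, the last holds). The fingers move at their own pace and stop on an object; the grip force is fixed at half the most. Time passes only in rows, so rows that repeat a pose let the fingers close. It gives the time, the measured TCP pose, the force and the opening at its end, in the units of the state.
- robot.sense(): the state, without advancing time (a new reading comes with each control period).
- robot.get_image(name): name is "side" or "top"; returns (picture, depth): 480x640x3 uint8, red, green, blue; 480x640 float32, mm along the optical axis (not along the pixel's ray), 0 where there is no reading.
- robot.calibration(name): a dict with "intrinsics" (3x3 intrinsics, pixels), "distortion" ([k1, k2, p1, p2, k3] as OpenCV has them; the pictures are not rectified), "view" (4x4, takes a point from world to camera coordinates). Camera axes: x right, y down, z forward; pixel columns grow to the right and rows downward; lengths in mm; the calibration is good to about 2 mm. A picture is of the moment at which its call begins. calibration takes no time and is no camera call.
- robot.job_done(): hands the job in, once; it reports no verdict.
The state is a dict: "time_s": time; "qpos": joint angles; "dq": joint speeds; "joint_efforts": joint torques, N m; "eef_pos": TCP position; "tool_rot": TCP orientation; "ft_force": force on the tool from outside, world axes, zero at the start; "moment": the same for the moment, N m; "gripper_width": finger opening in mm.
Only numpy, scipy, OpenCV 4.12 (cv2) and the standard library are available. Lean on these libraries where they do the work, as an engineer would, in place of code of your own. Each camera call takes 0.05 s, during which the arm holds its last target. There are 200 camera calls.

## Working session

There is one attempt and no reset: what is moved stays moved. The work goes in short steps, Python scripts to look and compute and a tool call to move; the robot and the scene stay as the last step left them, time stands still between calls to the robot, and variables do not carry over. Pictures are saved under pics/ and viewed, on a budget of 10 in all, crops included, one or two more only if the job needs it, and the job is handed in when it is done.

Besides the shell and the picture viewer there is one more tool, called in YAML: its name, and indented under it one key for each argument. arm_command: Moves the arm, as the interface text tells. Its arguments: {"type":"object","properties":{"steps":{"type":"array"},"fingers":{"type":"number"}},"required":["steps"]}

```bash
mkdir -p pics; ls
cat > h.py <<'E'
import numpy as np,cv2
from station import robot
def cal(n):
    c=robot.calibration(n);return np.array(c["intrinsics"],float),np.array(c["distortion"],float),np.array(c["view"],float)
def world(n,depth):
    """per-pixel world points from depth"""
    K,D,V=cal(n);h,w=depth.shape
    u,v=np.meshgrid(np.arange(w),np.arange(h))
    p=cv2.undistortPoints(np.stack([u,v],-1).reshape(-1,1,2).astype(np.float64),K,D).reshape(h,w,2)
    P=np.dstack([p*depth[...,None],depth]);R,t=V[:3,:3],V[:3,3]
    return (P-t)@R
def ray(n,uv,z):
    K,D,V=cal(n);p=cv2.undistortPoints(np.array(uv,float).reshape(-1,1,2),K,D).reshape(-1,2)
    R,t=V[:3,:3],V[:3,3];C=-R.T@t;d=np.c_[p,np.ones(len(p))]@R
    return C+d*((z-C[2])/d[:,2])[:,None]
E
python3 - <<'E'
from h import *
for n in("top","side"):
    im,d=robot.get_image(n);np.savez(f"{n}0.npz",im=im,d=d)
    cv2.imwrite(f"pics/{n}0.png",im[...,::-1])
    K,D,V=cal(n);print(n,K[0,0],-V[:3,:3].T@V[:3,3],V[2,:3],D, (d>0).mean())
print(robot.sense())
E
```

```text
pics
top 447.6280252759973 [ 343.14973916   53.58897396 1095.98895798] [ 0.17944654 -0.01919485 -0.98358045] [-0.11312028  0.          0.          0.          0.        ] 0.996025390625
side 553.4122493710711 [ 462.46884179 -819.02885235 1120.78570846] [ 0.0700336   0.63319481 -0.77081751] [-0.07546803  0.          0.          0.          0.        ] 0.9958919270833333
{'time_s': 0.1, 'qpos': array([-1.28079122,  0.38376757,  0.04384673,  1.59942863, -0.01791819,
        1.16122249, -0.04992277]), 'dq': array([-0.00159324, -0.00290012, -0.00052504, -0.00426072,  0.00060891,
        0.00081222,  0.0003074 ]), 'joint_efforts': array([ 2.80228065e-03, -4.34726536e+01,  1.02922171e+00, -2.50453430e+01,
        1.07903610e-02,  5.48749624e-03, -1.52714244e-05]), 'eef_pos': array([245.47664656, 600.92704373, 229.99827179]), 'tool_rot': array([-1.77629598e-04,  1.92669871e-01,  9.81262880e-01, -1.20369105e-03]), 'ft_force': array([-0.12625133, -0.41589989,  0.47129391]), 'moment': array([ 0.01220138, -0.05466151,  0.03615962]), 'gripper_width': 85.39447758553656}
```

View pics/top0.png

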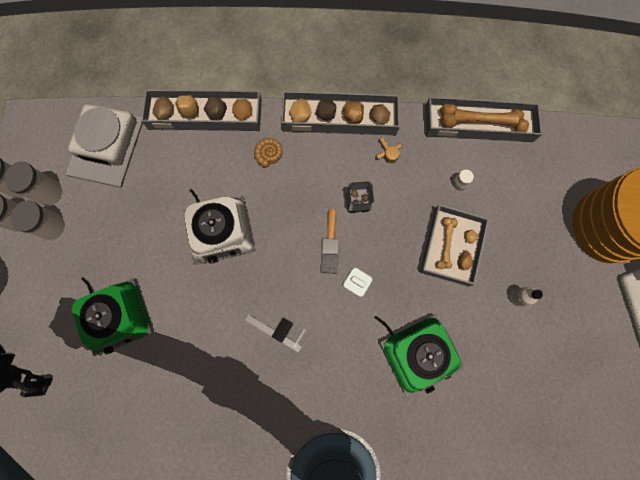

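View pics/side0.png

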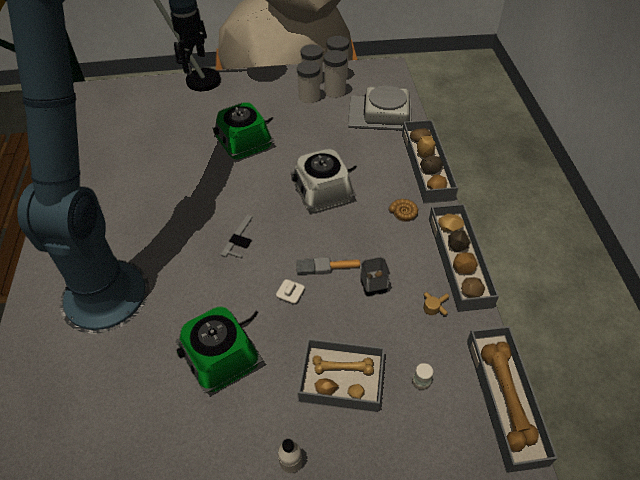

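The top view shows the jar at (360,197), the lid at (358,282) and the white mill at (214,225). In the side view they are at (375,275), (290,291) and (323,170).

```bash
cat > m.py <<'E'
from h import *
tiles=[]
def rect(P):
    (c,s,a)=cv2.minAreaRect(P[:,:2].astype(np.float32)); return np.round(c,1),np.round(s,1),round(a%90,1)
boxes={"top":dict(jar=(360,197),lid=(358,282),mill=(214,225)),"side":dict(jar=(375,275),lid=(290,291),mill=(323,166))}
for n in("top","side"):
    f=np.load(f"{n}0.npz");im,d=f["im"],f["d"];W=world(n,d);hsv=cv2.cvtColor(im,cv2.COLOR_RGB2HSV)
    row=[]
    for k,(u,v) in boxes[n].items():
        r=40 if k=="mill" else 24; sl=np.s_[v-r:v+r,u-r:u+r]
        w=W[sl];z=w[...,2];row.append(cv2.resize(im[sl],(260,260),interpolation=cv2.INTER_CUBIC))
        print(n,k,"z pct",np.round(np.percentile(z,[1,50,90,99,100]),1))
        if k=="jar": m=(z>62)&(z<80)
        if k=="lid": m=(z>8)&(z<17)&(hsv[sl][...,2]>150)
        if k=="mill": m=(z>99)&(z<130)
        m=cv2.morphologyEx(m.astype(np.uint8),cv2.MORPH_OPEN,np.ones((2,2)))>0
        print("   rect",rect(w[m]),"n",m.sum(),"zmed",np.median(z[m]))
        if k=="lid":
            g=(z>22)&(hsv[sl][...,2]>120); print("   grip",rect(w[g]),g.sum(),np.median(z[g]))
            c,_=cv2.findContours((hsv[sl][...,2]>150).astype(np.uint8),0,2);c=max(c,key=cv2.contourArea).reshape(-1,2)+[u-r,v-r]
            print("   plate by colour at z13",rect(ray(n,c,13)))
        if k=="mill":
            dk=(hsv[sl][...,2]<90)&(z>97);
            c,_=cv2.findContours(dk.astype(np.uint8),0,2);c=max(c,key=cv2.contourArea).reshape(-1,2)+[u-r,v-r]
            e=cv2.fitEllipse(cv2.convexHull(ray(n,c,105)[:,:2].astype(np.float32)));print("   plate ellipse",np.round(e[0],1),np.round(e[1],1),)
            t=(z>90)&(z<97.5)&(hsv[sl][...,2]>110);print("   top",rect(w[t]),t.sum())
            kk=z>111;print("   keys",np.round(w[kk].mean(0),1) if kk.any() else None,kk.sum())
    tiles.append(np.hstack(row))
cv2.imwrite("pics/crops.png",np.vstack(tiles)[...,::-1])
E
python3 m.py
```

```text
top jar z pct [  -3.7    2.    61.4   75.4 1096. ]
   rect (array([525.7, -23.4]), array([ 72.4, 389.6]), 77.6) n 214 zmed 68.34630264937786
top lid z pct [  -4.2    1.5   15.3   31.5 1096. ]
   rect (array([403.6, -18.3]), array([ 56.3, 179.2]), 57.5) n 372 zmed 13.423609194003257
   grip (array([405.8,   1.8]), array([ 33.9, 162.1]), 45.9) 104 28.98636202338088
   plate by colour at z13 (array([457.6, -49.1]), array([56.9, 57.2]), 60.1)
top mill z pct [  -2.8   60.8  101.4  116.  1096. ]
   rect (array([460.7, 204.7]), array([371.8,  91.9]), 38.2) n 637 zmed 106.15743761036188
   plate ellipse [573.2 291.8] [96.3 96.7]
   top (array([574. , 293.8]), array([118.6, 124.5]), 15.0) 883
   keys [522.4 238.3 337.6] 119
side jar z pct [  -6.5    1.3   62.8   72.5 1120.8]
   rect (array([673. , -32.3]), array([ 80.7, 104.1]), 3.8) n 226 zmed 66.10424104535284
side lid z pct [-6.6000e+00 -3.0000e-01  1.4000e+01  2.9300e+01  1.1208e+03]
   rect (array([459.6, -52.9]), array([58.8, 53.2]), 60.2) n 263 zmed 11.656793885443077
   grip (array([ 453.6, -428.1]), array([781.6,  25.5]), 89.4) 62 27.36513509638774
   plate by colour at z13 (array([458.1, -52.6]), array([54.7, 54.5]), 59.5)
side mill z pct [  -7.7    1.4   95.4  110.9 1120.8]
   rect (array([577.5, 285.8]), array([61.4, 57.5]), 66.8) n 289 zmed 103.51209422574665
   plate ellipse [576.1 286.9] [64. 82.]
   top (array([574.6, 289.2]), array([117. , 128.3]), 14.8) 436
   keys [ 518.2 -283.5  632.9] 64
```

View pics/crops.png

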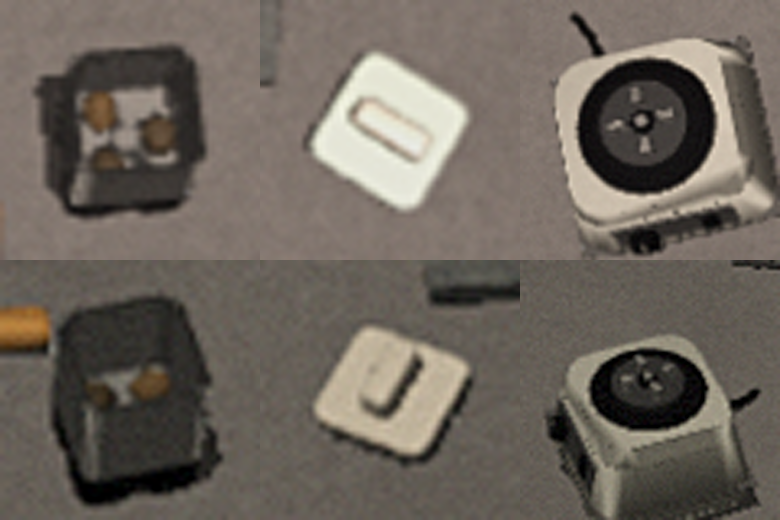

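```bash
cat >> h.py <<'E'
def big(im,u,v,r,s=390):
    t=cv2.resize(im[v-r:v+r,u-r:u+r],(s,s),interpolation=cv2.INTER_CUBIC);t=np.clip(t.astype(float)*1.6,0,255).astype(np.uint8).copy()
    for i in range(0,2*r,4):
        p=int(i*s/(2*r))
        cv2.putText(t,str(u-r+i),(p,9),0,.27,(255,255,0),1);cv2.putText(t,str(v-r+i),(0,p+4),0,.27,(0,255,255),1)
        cv2.line(t,(p,10),(p,14),(255,255,0),1);cv2.line(t,(18,p),(22,p),(0,255,255),1)
    return t
E
python3 - <<'E'
from h import *
A=np.load("top0.npz");B=np.load("side0.npz")
t=np.hstack([big(A["im"],360,197,20),big(B["im"],375,275,22)])
cv2.imwrite("pics/jar.png",t[...,::-1])
# jar by depth: largest component above 45 mm, each view
for n,f,(u,v) in(("top",A,(360,197)),("side",B,(375,275))):
    W=world(n,f["d"]);r=24;w=W[v-r:v+r,u-r:u+r];z=w[...,2]
    m=((z>58)&(z<86)).astype(np.uint8)
    k,l,s,c=cv2.connectedComponentsWithStats(m,connectivity=8);i=1+s[1:,4].argmax()
    p=w[l==i];print(n,s[i],"xy pct2/98",np.round(np.percentile(p[:,:2],[2,50,98],axis=0),1).tolist())
    # in rotated axes: yaw that gives the smallest extent
    best=min((sum(np.ptp(np.percentile(p[:,:2]@np.array([[np.cos(a),-np.sin(a)],[np.sin(a),np.cos(a)]]),[3,97],axis=0),axis=0)),a) for a in np.radians(np.arange(-45,45,1)));print(best[0],np.degrees(best[1]))
    # seat keys by colour: bright spots on dark plate
uv=(214,225);f=A;hs=cv2.cvtColor(f["im"],cv2.COLOR_RGB2GRAY)
print(hs[210:236,200:226])
E
```

```text
top [ 12   8  26  27 248] xy pct2/98 [[632.2, -78.4], [661.9, -48.2], [691.9, -18.5]]
115.10598600629639 6.000000000000001
side [ 10   7  29  26 290] xy pct2/98 [[633.4, -84.4], [663.8, -57.0], [693.2, -24.4]]
114.64933836244872 7.0
[[ 13  13  11  16  17  15  19  35  50  59  60  61  61  62  62  70  58  35
   22  17  17  17  20  21   9  16]
 [ 16  19  19  18  22  36  47  55  62  74  66  56  62  61  65  64  60  62
   48  30  18  16  16  17  19  18]
 [ 15  19  17  28  48  61  61  71 101 122  88  51  56  61  61  63  61  61
   66  63  47  24  17  22  19  19]
 [ 13  16  31  49  62  60  60  57  97 118  96  69  60  59  61  59  59  60
   62  60  61  44  22  13  19  20]
 [ 18  29  52  60  62  61  58  55 105 123 100  67  57  59  61  59  60  62
   62  61  67  61  41  21  16  18]
 [ 23  43  60  59  59  62  58  57 105 125 102  63  54  61  61  61  64  61
   61  65  64  64  68  44  18  16]
 [ 41  61  61  63  61  62  54  62  78  84  64  45  54  60  64  62  62  64
   60  61  60  61  65  61  21  15]
 [ 52  59  58  57  57  64  61  60  55  59  64  70  70  63  66  59  57  60
   59  62  65  62  65  66  35 
[... 1267 characters left out ...]
59  63  65
   64  65  65  68  63  26  19  16]
 [ 31  54  65  63  63  61  63  66  66  61  65 138 148 133  73  58  63  63
   63  66  69  60  41  20  22  20]
 [ 22  46  65  63  65  63  62  63  63  58  65 122 115 106  63  42  62  67
   69  66  68  56  24  20  19  16]
 [ 16  23  46  63  66  64  66  63  65  65  60  64  57  64  70  62  67  67
   69  60  54  25  15  22  19  19]
 [ 14  13  19  37  54  63  67  63  69  65  66  64  64  63  65  66  67  65
   62  41  25  20  21  15  22  15]
 [ 18  20  19  16  26  51  60  65  65  67  63  64  66  65  63  63  60  56
   27  23  17  20  19  17  19  15]
 [ 16  16  23  17  19  21  29  33  49  53  56  57  59  59  51  40  25  23
   17  18  19  18  21  17  19  16]]
```

View pics/jar.png

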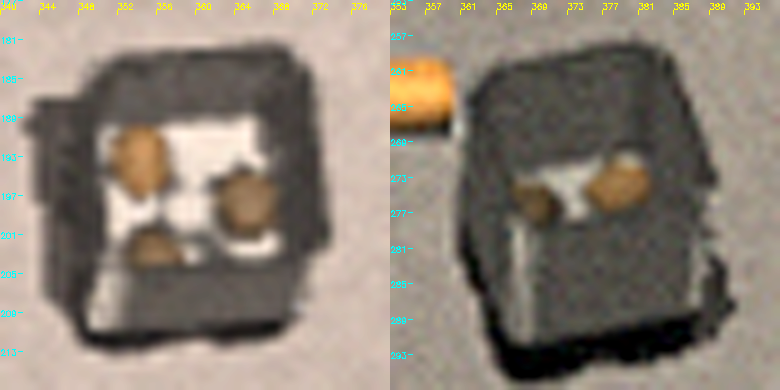

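```bash
cat >> h.py <<'E'
from scipy.spatial.transform import Rotation as Ro
def go(xyz,yaw):
    """shift/turn in tool axes from the measured pose to TCP xyz, pointing down, tool y at yaw deg"""
    s=robot.sense();q=s["tool_rot"];R=Ro.from_quat([q[1],q[2],q[3],q[0]])
    y=np.radians(yaw);Y=np.array([np.cos(y),np.sin(y),0]);Z=np.array([0,0,-1.]);T=Ro.from_matrix(np.c_[np.cross(Y,Z),Y,Z])
    print("shift",np.round(R.inv().apply(np.array(xyz)-s["eef_pos"]),1),"turn",np.round((R.inv()*T).as_rotvec(),3))
def st():
    s=robot.sense();q=s["tool_rot"];R=Ro.from_quat([q[1],q[2],q[3],q[0]]).as_matrix()
    print(s["time_s"],"tcp",np.round(s["eef_pos"],1),"yaw",np.round(np.degrees(np.arctan2(R[1,1],R[0,1])),1),"z",np.round(R[:,2],3),"F",np.round(s["ft_force"],1),"w",round(s["gripper_width"],1),"q",np.round(s["qpos"],2))
E
python3 - <<'E'
from h import *
st();go([458,-51,150],-30.5)
for n,k in(("top",[(209.2,213.6),(218.4,219.4),(212,228.9),(202.9,222.7)]),):
    P=ray(n,k,116)[:,:2];print(np.round(P,1).tolist(),P.mean(0),np.degrees(np.arctan2(*(P[0]-P[2])[::-1])),np.degrees(np.arctan2(*(P[3]-P[1])[::-1])))
E
```

```text
0.1 tcp [245.5 600.9 230. ] yaw 67.8 z [-0.001 -0.002 -1.   ] F [-0.1 -0.4  0.5] w 85.4 q [-1.28  0.38  0.04  1.6  -0.02  1.16 -0.05]
shift [-443.2 -523.    81.3] turn [-0.002  0.002  1.715]
[[592.4, 297.8], [579.5, 275.9], [557.2, 288.9], [571.0, 310.6]] [575.01990612 293.27066797] 14.154400541982119 103.73465160586032
```

arm_command:
  steps:
    - [[-443,-523,80],[0,0,1.715]]
    - [[-443,-523,80],[0,0,1.715]]
    - [[-443,-523,80],[0,0,1.715]]
    - [[-443,-523,80],[0,0,1.715]]
    - [[-443,-523,80],[0,0,1.715]]
    - [[-443,-523,80],[0,0,1.715]]
    - [[-443,-523,80],[0,0,1.715]]
    - [[-443,-523,80],[0,0,1.715]]
    - [[-443,-523,80],[0,0,1.715]]
    - [[-443,-523,80],[0,0,1.715]]
    - [[-443,-523,80],[0,0,1.715]]
    - [[-443,-523,80],[0,0,1.715]]
    - [[-443,-523,80],[0,0,1.715]]
    - [[-443,-523,80],[0,0,1.715]]
    - [[-443,-523,80],[0,0,1.715]]
    - [[-443,-523,80],[0,0,1.715]]
    - [[-443,-523,80],[0,0,1.715]]
    - [[-443,-523,80],[0,0,1.715]]
  fingers: 50

```text
time_s: 1.9
eef_pos: [457.8, -48.0, 151.1]
tool_rot: [-0.0, 0.867, 0.498, -0.0]
ft_force: [0.9, -0.1, -0.2]
gripper_width: 49.7
```

Run:
```python
from h import *
st();go([458,-51,45],-30.5)
```

```text
1.9 tcp [457.8 -48.  151.1] yaw -30.3 z [-0.001  0.001 -1.   ] F [ 0.9 -0.1 -0.2] w 49.7 q [-0.64  0.13  0.7   2.14 -0.11  0.9  -0.4 ]
shift [ -2.5   1.8 106.1] turn [-0.001 -0.     0.004]
```

arm_command:
  steps:
    - [[-2.5,2,40],[0,0,0]]
    - [[-2.5,2,75],[0,0,0]]
    - [[-2.5,2,100],[0,0,0]]
    - [[-2.5,2,106],[0,0,0]]
    - [[-2.5,2,106],[0,0,0]]

```text
time_s: 2.4
eef_pos: [457.8, -52.1, 44.7]
tool_rot: [-0.001, 0.868, 0.497, -0.001]
ft_force: [0.5, -0.7, -0.2]
gripper_width: 50.3
```

Run:
```python
from h import *
st()
ims={}
for n in("top","side"):
    im,d=robot.get_image(n);np.savez(f"{n}1.npz",im=im,d=d);ims[n]=im
K,D,V=cal("side")
s=robot.sense()["eef_pos"]
for n in ims:
    K,D,V=cal(n);p,_=cv2.projectPoints(np.array([s,[458,-51,29]]),cv2.Rodrigues(V[:3,:3])[0],V[:3,3],K,D);print(n,p.reshape(-1,2))
cv2.imwrite("pics/h1.png",np.hstack([big(ims["top"],358,275,30),big(ims["side"],292,285,30)])[...,::-1])
```

```text
2.4 tcp [457.8 -52.1  44.7] yaw -30.4 z [-0.002 -0.    -1.   ] F [ 0.5 -0.7 -0.2] w 50.3 q [-0.53  0.36  0.62  2.2  -0.34  0.68 -0.2 ]
top [[360.44209916 279.3825818 ]
 [359.05768485 280.89099427]]
side [[289.5382411  282.38237931]
 [289.1507614  286.11682198]]
```

View pics/h1.png

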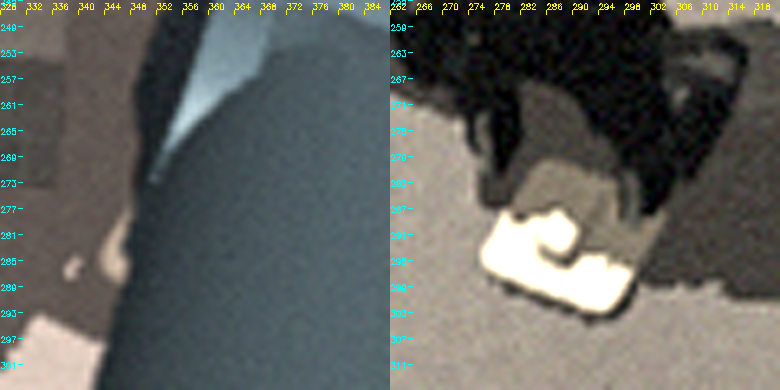

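arm_command:
  steps:
    - [[0,0,15],[0,0,0]]
    - [[0,0,25],[0,0,0]]
    - [[0,0,28.5],[0,0,0]]
    - [[0,0,28.5],[0,0,0]]

```text
time_s: 2.9
eef_pos: [458.6, -53.0, 16.9]
tool_rot: [-0.0, 0.868, 0.496, -0.0]
ft_force: [-0.1, -1.0, 0.3]
gripper_width: 49.9
```

arm_command:
  steps:
    - [[0,0,0],[0,0,0]]
    - [[0,0,0],[0,0,0]]
    - [[0,0,0],[0,0,0]]
    - [[0,0,0],[0,0,0]]
    - [[0,0,0],[0,0,0]]
    - [[0,0,0],[0,0,0]]
  fingers: 0

```text
time_s: 3.5
eef_pos: [459.1, -53.2, 17.4]
tool_rot: [0.0, 0.868, 0.496, 0.0]
ft_force: [-1.1, 0.0, 6.3]
gripper_width: 12.4
```

Run:
```python
from h import *
st();go([663,-52,150],6.5)
```

```text
3.5 tcp [459.1 -53.2  17.4] yaw -30.5 z [ 0.001  0.    -1.   ] F [-1.1  0.   6.3] w 12.4 q [-0.49  0.42  0.58  2.2  -0.4   0.62 -0.15]
shift [ 104.5  175.2 -132.4] turn [ 0.001 -0.001 -0.646]
```

arm_command:
  steps:
    - [[0,0,-10],[0,0,0]]
    - [[0,0,-30],[0,0,0]]
    - [[0,0,-60],[0,0,0]]
    - [[0,0,-95],[0,0,0]]
    - [[0,0,-125],[0,0,-0.05]]
    - [[10,17,-133],[0,0,-0.15]]
    - [[25,45,-133],[0,0,-0.28]]
    - [[45,75,-133],[0,0,-0.4]]
    - [[65,110,-133],[0,0,-0.52]]
    - [[85,140,-133],[0,0,-0.6]]
    - [[97,162,-133],[0,0,-0.646]]
    - [[103,173,-133],[0,0,-0.646]]
    - [[104.5,175,-133],[0,0,-0.646]]
    - [[104.5,175,-133],[0,0,-0.646]]
    - [[104.5,175,-133],[0,0,-0.646]]

```text
time_s: 5.0
eef_pos: [661.2, -51.9, 149.6]
tool_rot: [-0.001, 0.666, 0.746, -0.0]
ft_force: [0.7, -0.5, -0.5]
gripper_width: 12.1
```

Run:
```python
from h import *
st()
ims={}
for n in("top","side"):
    im,d=robot.get_image(n);np.savez(f"{n}2.npz",im=im,d=d);ims[n]=im
s=robot.sense()["eef_pos"]
for n in ims:
    K,D,V=cal(n);p,_=cv2.projectPoints(np.array([s,[663,-52,72]]),cv2.Rodrigues(V[:3,:3])[0],V[:3,3],K,D);print(n,p.reshape(-1,2))
cv2.imwrite("pics/h2.png",np.hstack([big(ims["top"],360,190,40),big(ims["side"],380,255,40)])[...,::-1])
```

```text
5.0 tcp [661.2 -51.9 149.6] yaw 6.5 z [-0.001  0.    -1.   ] F [ 0.7 -0.5 -0.5] w 12.1 q [-0.4   0.54  0.56  1.65 -0.32  1.05  0.37]
top [[365.50172133 183.73911648]
 [361.91730041 193.4042183 ]]
side [[376.10510494 246.92643655]
 [374.65290444 267.59241054]]
```

View pics/h2.png

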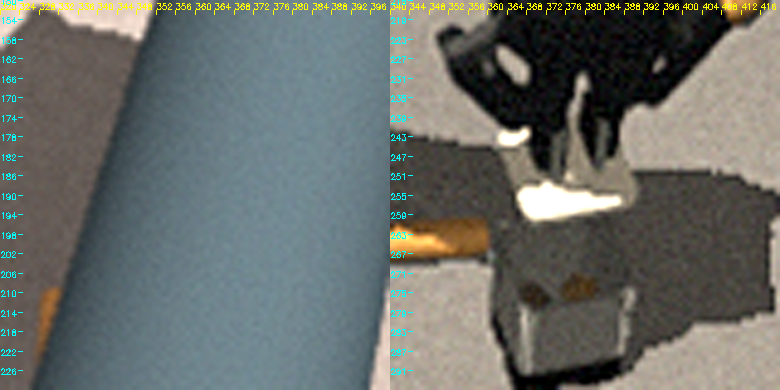

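The lid hangs level in the fingers over the jar: its plate spans about (365..388, 250..260) in the side view, with the jar rim below at about (362..388, 257..290).

Run:
```python
from h import *
a=np.radians(6.5);ex=np.array([np.cos(a),np.sin(a)]);ey=np.array([-ex[1],ex[0]])
B0=np.load("side0.npz");B2=np.load("side2.npz")
def ext(f,u0,u1,v0,v1,lo,hi,t):
    w=world("side",f["d"])[v0:v1,u0:u1];im=f["im"][v0:v1,u0:u1].astype(int);sat=im.max(2)
    m=((w[...,2]>lo)&(w[...,2]<hi)).astype(np.uint8)
    if t: m&=(sat>60).astype(np.uint8)
    k,l,s,c=cv2.connectedComponentsWithStats(m,connectivity=4);i=1+s[1:,4].argmax();p=w[l==i]
    X,Y=p[:,:2]@ex,p[:,:2]@ey
    print(s[i],"X",np.round(np.percentile(X,[1,3,50,97,99]),1),"Y",np.round(np.percentile(Y,[1,3,50,97,99]),1),"z",np.median(p[:,2]))
ext(B0,351,399,251,299,58,86,0)
ext(B0,351,399,251,299,64,84,0)
ext(B2,351,399,235,268,132,160,1)
ext(B2,351,399,235,268,136,156,1)
g=np.array([661.2,-51.9]);print("tcp",g@ex,g@ey)
im=cv2.cvtColor(B2["im"],cv2.COLOR_RGB2GRAY);print(im[242:264,360:392])
z=world("side",B2["d"])[...,2];print(np.round(z[246:262,360:392]).astype(int))
```

```text
[ 10   7  29  25 286] X [624.  624.5 653.9 681.1 682. ] Y [-158.4 -157.8 -132.7  -99.9  -98.9] z 67.73743855192585
[ 10   7  29  24 203] X [623.7 624.3 653.3 681.1 682.9] Y [-158.4 -157.8 -134.   -99.6  -98.9] z 69.65119329551868
[ 11   7  29  19 300] X [623.7 624.2 644.8 676.3 677.7] Y [-155.2 -154.6 -141.5 -106.2 -102.6] z 143.86129308635748
[ 11   7  29  19 275] X [623.7 624.1 643.3 676.4 677.8] Y [-155.3 -154.6 -141.7 -105.9 -102.5] z 143.6241673624631
tcp 651.0744641788052 -126.41634425295481
[[103 101 139 178 155 151 160 195 119   1   1   7  16  25  36  51  42  79
   72  27   0   0  21  53  50  22   1 101 112 104 105 108]
 [101  94 159 205 216 220 190 146  60   0   9   2   4  39  55  40  45  77
   89  42   7   4  32  55  33  10   4 102 111 108 105 109]
 [ 85  95 126 166 176 174 114  68  27   2   8   1   2  41  55  45  56  79
   89  65   4   0  34  58  28   5  12  88 112 104 106 102]
 [ 26  66  68  68  74  68  77  90  53  14  18  10  21  39  53  40  53  87
   84  74  28   0  36  59  29   4  39  88 110 106 102 113]
 [ 40  29  55  80  82  79  78  90  57  18   8   4  11  48  57  30
[... 4302 characters left out ...]
143  141
   142  140    0   -5]
 [   0   -1    0   -5   -2   -6  140  144  141  143  143  146  147  142
   147  143  145  146  148  140  145  142  140  138  143  138  139   -1
    -5   -5   -2    1]
 [   2    3   -1   -2   -4    2   -1  135  146  143  141  143  143  144
   143  145  142  143  143  140  140  141   67   69   66   -2   -6   -2
     0    0   -5   -4]
 [  -2   -3    2   -2    1   -6   72  139  143  141  144  141  139  139
   137  140 1121   66   66   64   65   67   63   70   72    2   -1   -2
    -2   -2   -3   -1]
 [  -3   -4   66   70   74   69   70   67   72  138  138   73   70   65
    67   63   66   61   61   60   60   62   64   71   71   -3   -1   -1
    -2   -2   -3    1]]
```

Run:
```python
from h import *
def rect(i,u0,u1,v0,v1,lo,hi):
    f=np.load(f"side{i}.npz");w=world("side",f["d"])[v0:v1,u0:u1]
    m=((w[...,2]>lo)&(w[...,2]<hi)).astype(np.uint8)
    k,l,s,c=cv2.connectedComponentsWithStats(m,connectivity=4);j=1+s[1:,4].argmax()
    uv=np.argwhere(l==j)[:,::-1]+[u0,v0]
    c,_=cv2.findContours((l==j).astype(np.uint8),0,2);c=max(c,key=cv2.contourArea).reshape(-1,2)+[u0,v0]
    P=ray("side",c,(lo+hi)/2)[:,:2].astype(np.float32);r=cv2.minAreaRect(P);print(np.round(r[0],1),np.round(r[1],1),r[2]%90)
rect(0,351,399,251,299,60,84)
rect(2,351,399,235,268,132,154)
st();go([663.5,-52,120],6.5)
```

```text
[662.7 -58. ] [60.3 65.4] 6.772282123565674
[660.8 -54.4] [55.9 56.4] 5.642191410064697
5.1 tcp [661.3 -51.9 149.8] yaw 6.5 z [-0.001  0.    -1.   ] F [-0.1  0.8 -0.6] w 12.2 q [-0.4   0.54  0.56  1.65 -0.32  1.05  0.37]
shift [-0.4  2.2 29.8] turn [-0.001 -0.     0.   ]
```

arm_command:
  steps:
    - [[-0.5,2.2,15],[0,0,0]]
    - [[-0.5,2.2,35],[0,0,0]]
    - [[-0.5,2.2,50],[0,0,0]]
    - [[-0.5,2.2,55],[0,0,0]]
    - [[-0.5,2.2,58],[0,0,0]]
    - [[-0.5,2.2,60],[0,0,0]]
    - [[-0.5,2.2,62],[0,0,0]]
    - [[-0.5,2.2,64],[0,0,0]]
    - [[-0.5,2.2,64],[0,0,0]]

```text
time_s: 6.0
eef_pos: [664.8, -52.0, 85.9]
tool_rot: [0.0, 0.666, 0.746, 0.0]
ft_force: [-0.1, 1.0, -0.7]
gripper_width: 12.0
```

arm_command:
  steps:
    - [[0,0,1.5],[0,0,0]]
    - [[0,0,3],[0,0,0]]
    - [[0,0,4.5],[0,0,0]]
    - [[0,0,5.5],[0,0,0]]
    - [[0,0,5.5],[0,0,0]]

```text
time_s: 6.5
eef_pos: [664.8, -52.0, 81.5]
tool_rot: [-0.0, 0.666, 0.746, 0.0]
ft_force: [-2.7, 1.4, 5.5]
gripper_width: 12.2
```

arm_command:
  steps:
    - [[0,0,-0.5],[0,0,0]]
    - [[0,0,-0.5],[0,0,0]]
    - [[0,0,-0.5],[0,0,0]]
    - [[0,0,-15],[0,0,0]]
    - [[0,0,-40],[0,0,0]]
    - [[0,0,-60],[0,0,0]]
    - [[0,0,-60],[0,0,0]]
  fingers: 35

```text
time_s: 7.2
eef_pos: [667.9, -52.8, 145.1]
tool_rot: [0.003, 0.666, 0.746, 0.003]
ft_force: [1.2, 0.2, 1.3]
gripper_width: 35.0
```

arm_command:
  steps:
    - [[0,0,0],[0,0,0]]
    - [[0,0,0],[0,0,0]]
    - [[0,0,0],[0,0,0]]
  fingers: 78

```text
time_s: 7.5
eef_pos: [663.6, -51.7, 138.9]
tool_rot: [-0.001, 0.666, 0.746, -0.001]
ft_force: [0.3, 0.1, 0.6]
gripper_width: 76.5
```

Run:
```python
from h import *
st();go([664,-52,30],6.5)
im,d=robot.get_image("side");np.savez("side3.npz",im=im,d=d)
A=np.load("top0.npz");W=world("top",A["d"])
p=W[136:166,374:406].reshape(-1,3);p=p[(p[:,2]>12)&(p[:,2]<60)];print("vertebra",np.round(np.percentile(p,[2,98],axis=0),0).tolist())
p=W[205:240,322:342].reshape(-1,3);p=p[(p[:,2]>8)&(p[:,2]<60)];print("brush",np.round(np.percentile(p,[2,98],axis=0),0).tolist())
def rect(i,lo,hi,u0,u1,v0,v1):
    w=world("side",d)[v0:v1,u0:u1]
    m=((w[...,2]>lo)&(w[...,2]<hi)).astype(np.uint8)
    k,l,s,c=cv2.connectedComponentsWithStats(m,connectivity=4);j=1+s[1:,4].argmax()
    c,_=cv2.findContours((l==j).astype(np.uint8),0,2);c=max(c,key=cv2.contourArea).reshape(-1,2)+[u0,v0]
    P=ray("side",c,(lo+hi)/2)[:,:2].astype(np.float32);r=cv2.minAreaRect(P);print(i,np.round(r[0],1),np.round(r[1],1),r[2]%90,np.median(w[l==j][:,2]))
rect("rim+lid",62,84,351,399,246,299)
cv2.imwrite("pics/s3.png",big(im,375,255,40,560)[...,::-1])
```

```text
7.5 tcp [663.6 -51.7 138.9] yaw 6.5 z [-0.003  0.    -1.   ] F [0.3 0.1 0.6] w 76.5 q [-0.39  0.55  0.55  1.65 -0.33  1.03  0.38]
shift [ -0.3   0.6 108.9] turn [-0.003 -0.     0.001]
vertebra [[770.0, -156.0, 14.0], [830.0, -98.0, 34.0]]
brush [[560.0, 9.0, 11.0], [636.0, 33.0, 24.0]]
rim+lid [662.7 -57.3] [61. 67.] 7.1875901222229 74.67026146074816
```

View pics/s3.png

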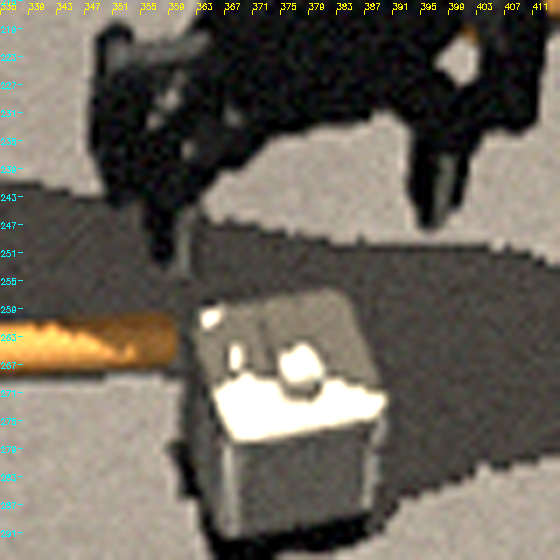

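The lid (365..388, 257..280) sits flat and centred on the jar, and the open fingers straddle it with the brush handle clear. I'll go down and grip the jar sides.

arm_command:
  steps:
    - [[-0.5,0.5,25],[0,0,0]]
    - [[-0.5,0.5,50],[0,0,0]]
    - [[-0.5,0.5,72],[0,0,0]]
    - [[-0.5,0.5,90],[0,0,0]]
    - [[-0.5,0.5,102],[0,0,0]]
    - [[-0.5,0.5,108],[0,0,0]]
    - [[-0.5,0.5,108],[0,0,0]]

```text
time_s: 8.25
eef_pos: [664.8, -52.5, 31.5]
tool_rot: [-0.0, 0.666, 0.746, -0.0]
ft_force: [0.5, -0.9, -0.1]
gripper_width: 78.0
```

arm_command:
  steps:
    - [[0,0,0],[0,0,0]]
    - [[0,0,0],[0,0,0]]
    - [[0,0,0],[0,0,0]]
    - [[0,0,0],[0,0,0]]
    - [[0,0,0],[0,0,0]]
  fingers: 0

```text
time_s: 8.75
eef_pos: [666.4, -52.9, 33.7]
tool_rot: [0.001, 0.666, 0.746, 0.001]
ft_force: [-1.0, -1.1, 5.2]
gripper_width: 57.4
```

Run:
```python
from h import *
st();go([575,290,150],14.5);go([575,290,200],14.5)
```

```text
8.75 tcp [666.4 -52.9  33.7] yaw 6.5 z [ 0.002 -0.    -1.   ] F [-1.  -1.1  5.2] w 57.4 q [-0.35  0.69  0.49  1.69 -0.4   0.86  0.43]
shift [ 351.   -51.5 -116.6] turn [ 0.002  0.001 -0.139]
shift [ 351.   -51.4 -166.6] turn [ 0.002  0.001 -0.139]
```

arm_command:
  steps:
    - [[0,0,-8],[0,0,0]]
    - [[0,0,-25],[0,0,0]]
    - [[0,0,-50],[0,0,0]]
    - [[0,0,-80],[0,0,0]]
    - [[0,0,-110],[0,0,0]]
    - [[5,-1,-135],[0,0,0]]
    - [[20,-3,-148],[0,0,-0.01]]
    - [[45,-7,-150],[0,0,-0.02]]
    - [[75,-12,-150],[0,0,-0.04]]
    - [[110,-17,-150],[0,0,-0.05]]
    - [[145,-22,-150],[0,0,-0.06]]
    - [[180,-27,-150],[0,0,-0.08]]
    - [[215,-32,-150],[0,0,-0.09]]
    - [[250,-37,-150],[0,0,-0.1]]
    - [[285,-42,-150],[0,0,-0.12]]
    - [[315,-46,-150],[0,0,-0.13]]
    - [[335,-49,-150],[0,0,-0.139]]
    - [[346,-51,-150],[0,0,-0.139]]
    - [[351,-51.5,-150],[0,0,-0.139]]
    - [[351,-51.5,-150],[0,0,-0.139]]

```text
time_s: 10.75
eef_pos: [574.2, 289.6, 182.1]
tool_rot: [0.0, 0.612, 0.79, -0.0]
ft_force: [0.5, -0.4, -3.2]
gripper_width: 57.0
```

Run:
```python
from h import *
st()
im,d=robot.get_image("side");np.savez("side4.npz",im=im,d=d)
it,dt=robot.get_image("top");np.savez("top4.npz",im=it,d=dt)
W=world("side",d)
s=robot.sense()["eef_pos"];K,D,V=cal("side");c=s-[0,0,33.7]
pts=np.array([c+[0,0,77],c,[575,290,105]]);p,_=cv2.projectPoints(pts,cv2.Rodrigues(V[:3,:3])[0],V[:3,3],K,D);print(p.reshape(-1,2))
cv2.imwrite("pics/s4.png",np.hstack([big(im,323,140,40),big(it,214,215,40)])[...,::-1])
```

```text
10.75 tcp [574.2 289.6 182.1] yaw 14.5 z [-0.    -0.001 -1.   ] F [ 0.5 -0.4 -3.2] w 57.0 q [-0.89  0.44  0.47  1.68 -0.22  1.07 -0.11]
[[321.21029317 127.8528459 ]
 [321.52294765 150.9152194 ]
 [321.58641526 162.62527136]]
```

View pics/s4.png

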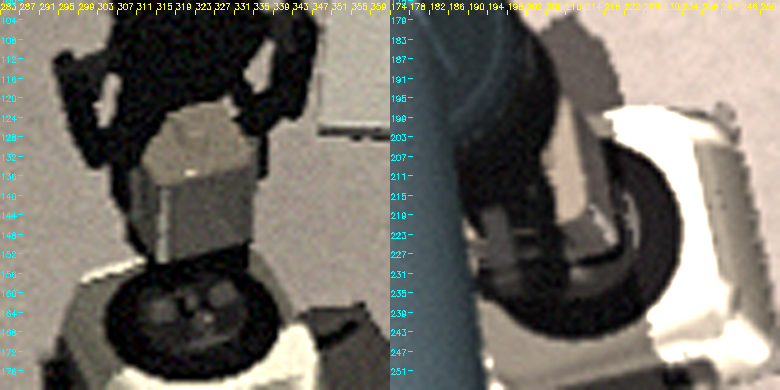

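Run:
```python
from h import *
for n,(u,v),sd in(("top",(212,222),2),("side",(323,166),1)):
    f=np.load(f"{n}0.npz");r=34;g=cv2.cvtColor(f["im"],cv2.COLOR_RGB2GRAY)[v-r:v+r,u-r:u+r]
    G=cv2.resize(g,None,fx=4,fy=4,interpolation=cv2.INTER_CUBIC)
    for nm,m,z in(("ring",(G<75),95),("ring105",(G<75),105),("disc",(G>40)&(G<200),105)):
        m=m.astype(np.uint8)
        if nm=="disc":
            m=cv2.morphologyEx(m,cv2.MORPH_CLOSE,np.ones((9,9)))
            k,l,s,c=cv2.connectedComponentsWithStats(m);j=[i for i in range(1,k) if s[i,0]>0 and s[i,1]>0 and s[i,0]+s[i,2]<4*2*r and s[i,1]+s[i,3]<8*r]
            j=max(j,key=lambda i:s[i,4])
        else:
            m=cv2.morphologyEx(m,cv2.MORPH_OPEN,np.ones((17,17)))
            k,l,s,c=cv2.connectedComponentsWithStats(m);j=max(range(1,k),key=lambda i:s[i,4])
        c,_=cv2.findContours((l==j).astype(np.uint8),0,2);h=cv2.convexHull(max(c,key=cv2.contourArea)).reshape(-1,2)
        P=ray(n,(h+.5)/4-.5+[u-r,v-r],z)[:,:2].astype(np.float32);e=cv2.fitEllipse(P);print(n,nm,np.round(e[0],1),np.round(e[1],1))
    if n=="side": print(g[20:40,18:48])
f=np.load("side4.npz");d=f["d"];u0,u1,v0,v1=290,356,100,170
w=world("side",d)[v0:v1,u0:u1];gray=f["im"][v0:v1,u0:u1].max(2)
a=np.radians(14.5);ex=np.array([np.cos(a),np.sin(a)]);ey=np.array([-ex[1],ex[0]])
for lo,hi in((214,230),(218,230)):
    m=((w[...,2]>lo)&(w[...,2]<hi)&(gray>50)).astype(np.uint8);m=cv2.morphologyEx(m,cv2.MORPH_OPEN,np.ones((3,3)))
    k,l,s,c=cv2.connectedComponentsWithStats(m,connectivity=4);j=1+s[1:,4].argmax();p=w[l==j]
    print(s[j],"X",np.round(np.percentile(p[:,:2]@ex,[1,4,96,99]),1),"Y",np.round(np.percentile(p[:,:2]@ey,[1,4,96,99]),1))
    c,_=cv2.findContours((l==j).astype(np.uint8),0,2);c=max(c,key=cv2.contourArea).reshape(-1,2)+[u0,v0]
    r=cv2.minAreaRect(ray("side",c,222)[:,:2].astype(np.float32));print(np.round(r[0],1),np.round(r[1],1),r[2]%90)
# front side face: z 150..215, plane fit edges
m=(w[...,2]>165)&(w[...,2]<212)&(gray>45);p=w[m];X=p[:,:2]@ex;Y=p[:,:2]@ey
print("face",m.sum(),"X",np.percentile(X,[2,50,98]),"Y",np.percentile(Y,[5,50,95]))
for c in((574.2,289.6),(576.,287.)): print(c,np.array(c)@ex,np.array(c)@ey)
```

```text
top ring [575.4 294. ] [98.  98.2]
top ring105 [573.1 291.6] [97.  97.3]
top disc [574.9 293.9] [61.7 62.1]
side ring [576. 290.] [ 98.6 100.5]
side ring105 [574.9 279.2] [97.6 99.5]Traceback (most recent call last):
  File "<stdin>", line 10, in <module>
ValueError: max() iterable argument is empty
```

Run:
```python
from h import *
f=np.load("side4.npz");d=f["d"];u0,u1,v0,v1=290,356,100,170
w=world("side",d)[v0:v1,u0:u1];gray=f["im"][v0:v1,u0:u1].max(2)
a=np.radians(14.5);ex=np.array([np.cos(a),np.sin(a)]);ey=np.array([-ex[1],ex[0]])
for lo,hi in((212,232),(216,232)):
    m=((w[...,2]>lo)&(w[...,2]<hi)&(gray>50)).astype(np.uint8);m=cv2.morphologyEx(m,cv2.MORPH_OPEN,np.ones((3,3)))
    k,l,s,c=cv2.connectedComponentsWithStats(m,connectivity=4);j=1+s[1:,4].argmax();p=w[l==j]
    print(s[j],"X",np.round(np.percentile(p[:,:2]@ex,[1,4,96,99]),1),"Y",np.round(np.percentile(p[:,:2]@ey,[1,4,96,99]),1))
    c,_=cv2.findContours((l==j).astype(np.uint8),0,2);c=max(c,key=cv2.contourArea).reshape(-1,2)+[u0,v0]
    r=cv2.minAreaRect(ray("side",c,222)[:,:2].astype(np.float32));print(np.round(r[0],1),np.round(r[1],1),r[2]%90)
m=(w[...,2]>165)&(w[...,2]<212)&(gray>45);p=w[m];X=p[:,:2]@ex;Y=p[:,:2]@ey
print("face",m.sum(),"X",np.percentile(X,[2,50,98]),"Y",np.percentile(Y,[5,50,95]))
for c in((574.2,289.6),(576.,290.)): print(c,np.array(c)@ex,np.array(c)@ey)
print(np.round(w[16:46,18:52,2]).astype(int))
```

```text
[ 23  21  22  17 214] X [601.6 604.1 655.5 658.3] Y [108.1 109.3 152.  157.9]
[575.8 287.5] [57.2 56. ] 14.2913179397583
[ 23  21  21  17 204] X [601.6 604.1 654.6 656.4] Y [108.  109.5 152.8 158.1]
[575.8 287.5] [57.2 56. ] 14.2913179397583
face 203 X [585.66286583 622.796089   656.00408423] Y [105.03806985 108.83362191 124.39489533]
(574.2, 289.6) 628.4204242792758 136.60735832543972
(576.0, 290.0) 630.2632420335781 136.54393337429298
[[280 282 279 ... 242 246 254]
 [258 278 277 ... 242 243 253]
 [257 253 270 ... 242 243 248]
 ...
 [197 191 193 ...  -3  -5  -1]
 [165 186 193 ...  -2   3  -2]
 [159 188 186 ...   0   1  -5]]
```

Run:
```python
from h import *
def face(i,yaw,c,zlo,zhi,u0,u1,v0,v1):
    f=np.load(f"side{i}.npz");w=world("side",f["d"])[v0:v1,u0:u1]
    a=np.radians(yaw);ex=np.array([np.cos(a),np.sin(a)]);ey=np.array([-ex[1],ex[0]]);c=np.array(c)
    X=(w[...,:2]-c)@ex;Y=(w[...,:2]-c)@ey
    m=(abs(X)<20)&(Y<-18)&(Y>-40)&(w[...,2]>zlo)&(w[...,2]<zhi)
    print(i,m.sum(),"face Y rel tcp",np.round([Y[m].mean(),np.median(Y[m]),Y[m].std()],2), "fit slope",np.polyfit(w[...,2][m],Y[m],1))
    b=(Y>-60)&(w[...,2]>zlo)&(w[...,2]<zhi)&(Y<-10);print("  X range",np.percentile(X[b&(abs(X)<60)],[2,98]))
face(0,6.5,(666.4,-52.9),25,62,351,399,251,299)
face(3,6.5,(666.4,-52.9),25,62,351,399,251,299)
face(4,14.5,(574.2,289.6),173,210,290,356,100,170)
```

```text
0 141 face Y rel tcp [-28.37 -28.41   1.31] fit slope [ 3.79951825e-03 -2.85419071e+01]
  X range [-32.00169209  23.26622632]
3 143 face Y rel tcp [-28.56 -28.59   1.55] fit slope [-1.77534978e-03 -2.84822233e+01]
  X range [-31.84239623  23.00870827]
4 165 face Y rel tcp [-28.37 -28.57   2.19] fit slope [ 4.47490556e-03 -2.92250151e+01]
  X range [-37.19163675  33.33962492]
```

arm_command:
  steps:
    - [[-0.5,0.8,8],[0,0,0]]
    - [[-0.5,0.8,18],[0,0,0]]
    - [[-0.5,0.8,25],[0,0,0]]
    - [[-0.5,0.8,29],[0,0,0]]
    - [[-0.5,0.8,31],[0,0,0]]
    - [[-0.5,0.8,32.5],[0,0,0]]
    - [[-0.5,0.8,34],[0,0,0]]
    - [[-0.5,0.8,35.5],[0,0,0]]
    - [[-0.5,0.8,36],[0,0,0]]
    - [[-0.5,0.8,36],[0,0,0]]

```text
time_s: 11.85
eef_pos: [575.0, 290.2, 146.3]
tool_rot: [-0.0, 0.612, 0.791, 0.0]
ft_force: [0.3, 0.7, -2.8]
gripper_width: 57.5
```

arm_command:
  steps:
    - [[0,0,2],[0,0,0]]
    - [[0,0,3.5],[0,0,0]]
    - [[0,0,5],[0,0,0]]
    - [[0,0,6],[0,0,0]]
    - [[0,0,7],[0,0,0]]
    - [[0,0,8],[0,0,0]]
    - [[0,0,8],[0,0,0]]

```text
time_s: 12.55
eef_pos: [575.0, 290.1, 138.7]
tool_rot: [-0.0, 0.612, 0.791, 0.0]
ft_force: [-0.9, -0.7, -0.8]
gripper_width: 57.2
```

arm_command:
  steps:
    - [[0,0,1],[0,0,0]]
    - [[0,0,1],[0,0,0]]
    - [[0,0,2],[0,0,0]]
    - [[0,0,3],[0,0,0]]
    - [[0,0,4],[0,0,0]]
    - [[0,0,5],[0,0,0]]
    - [[0,0,6],[0,0,0]]
    - [[0,0,6],[0,0,0]]

```text
time_s: 13.35
eef_pos: [575.1, 290.1, 133.9]
tool_rot: [-0.0, 0.612, 0.791, 0.0]
ft_force: [-5.0, -1.3, 9.5]
gripper_width: 57.5
```

arm_command:
  steps:
    - [[0,0,1],[0,0,0]]
    - [[0,0,2],[0,0,0]]
    - [[0,0,3],[0,0,0]]
    - [[0,0,3],[0,0,0]]
    - [[0,0,3],[0,0,0]]

```text
time_s: 13.85
eef_pos: [575.1, 290.1, 133.6]
tool_rot: [-0.001, 0.612, 0.791, 0.0]
ft_force: [-8.7, -4.7, 19.2]
gripper_width: 57.7
```

The plate is on its stop: force rose by 10 N for 0.3 mm of travel. I'll check the lid and jar once more before handing in.

arm_command:
  steps:
    - [[0,0,0],[0,0,0]]
    - [[0,0,0],[0,0,0]]
    - [[0,0,0],[0,0,0]]
    - [[0,0,0],[0,0,0]]
    - [[0,0,0],[0,0,0]]

```text
time_s: 14.35
eef_pos: [575.1, 290.1, 133.6]
tool_rot: [-0.001, 0.612, 0.791, 0.0]
ft_force: [-9.1, -3.9, 20.0]
gripper_width: 57.6
```

Run:
```python
from h import *
st()
im,d=robot.get_image("side")
w=world("side",d)[115:150,300:350];a=np.radians(14.5);ex=np.array([np.cos(a),np.sin(a)]);ey=np.array([-ex[1],ex[0]])
X=(w[...,:2]-[576,290])@ex;Y=(w[...,:2]-[576,290])@ey;z=w[...,2]
m=(abs(X)<18)&(Y<-5)&(Y>-24)&(z>160)&(z<190);print("plate top z",np.median(z[m]),m.sum(),"expect",100+77)
m=(abs(X)<20)&(Y<-18)&(Y>-40)&(z>125)&(z<165);print("face Y rel seat",np.median(Y[m]),m.sum())
cv2.imwrite("pics/s5.png",big(im,323,145,40,560)[...,::-1])
```

```text
14.35 tcp [575.1 290.1 133.6] yaw 14.5 z [-0.001  0.002 -1.   ] F [-9.1 -3.9 20. ] w 57.6 q [-0.88  0.5   0.45  1.71 -0.25  0.99 -0.08]
plate top z 176.09159798715933 79 expect 177
face Y rel seat nan 0
  return _methods._mean(a, axis=axis, dtype=dtype,
  ret = ret.dtype.type(ret / rcount)
```

View pics/s5.png

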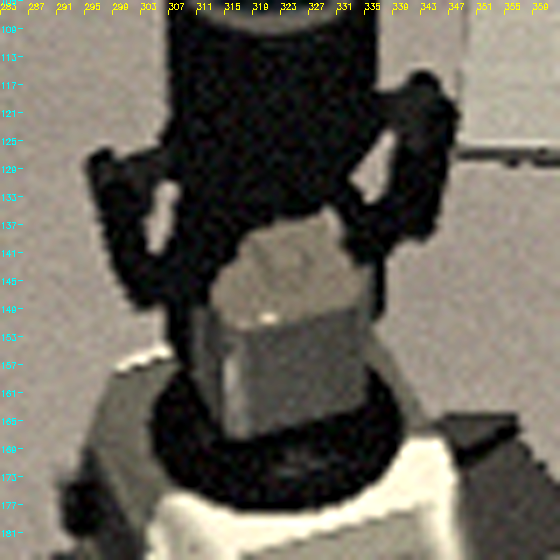

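The picture shows the jar upright on the seat at (313..337, 140..167), with the lid flat on it and the fingers on both sides. The lid plate's top measures 176 mm, against 177 expected when fully pressed.

```bash
python3 -c "
from station import robot
print(robot.job_done())"
```

```text
the job is handed in; nothing more can be done
None
```

The lid is on the jar, and the closed jar is in the white mill, meshed with its keys and held pressed down by the gripper. I handed it in at about 14.4 s of the 54 s allowed; no verdict is reported.

**What I did:** I gripped the lid by its bar and seated it on the jar. I then gripped the jar by its flat sides, carried it upright to the mill, turned it to 14.5° to line up with the keys, slid it home and pressed until it stopped.

**Last checks:**
- **Meshing:** the tool went down to 138.7 mm with almost no force, as expected for a meshed jar. Unmeshed, it would have stopped near 149.7 mm.
- **Pressing:** it stopped 5.1 mm lower, where force rose about 10 N over the last 0.3 mm. It held steady at 20 N on the wrist sensor.
- **Lid:** in the final picture it sits flat on the upright jar. Its plate measured 176 mm high, against 177 mm expected.

**Failed or disagreed:**
- **Cameras:** the two views differ by 4–6 mm in y. I aligned the jar to the seat using only the side camera, by relative position.
- **Sideways position:** my last check of the jar's offset from the seat found no pixels because the image window was cut too high. That rests on the meshing and the picture.
- **Chips and bystanders:** I did not see the chips after closing the lid, and I did not re-measure the bystanders. The arm's path kept clear of them.

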